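Find the rattling sample case and hold it out

ROBOT

A 6-joint arm with a two-finger parallel gripper is mounted at the origin on the work surface. World frame = base frame: x ahead of the robot, y to its left, z up, the work surface at z = 0. Lengths are in m, angles in rad, forces in N, time in s.
With the tool pointing down it reaches from about 0.225 to 0.875 m from the base axis. Payload 3.4 kg.
Tool frame: the origin (TCP) lies between the finger pads; the fingertips stand 11 mm ahead of it and the grasp point (between the pads) lies 8 mm behind it; z points along the fingers, y is the line along which they close (so a half turn about z gives the same grasp; the last joint's range is limited). The gripper opens to 85 mm and grips with 20 to 120 N. Pads are 22 mm wide; open, the fingers measure 114 mm over their backs; the gripper's body (76 mm by 85 mm) begins 54 mm behind the grasp point. The pads swing forward as they close: fully open they stand 13 mm farther back than shut.
Start: joints at [1.149, 0.276, 1.505, -0, 1.361, -0.121], TCP at [0.17, 0.549, 0.242] pointing down, gripper open.
Joint ranges: [-2.89, 2.89], [-0.75, 2.08], [0.22, 2.7], [-1.18, 4.32], [0.11, 2.71], [-2.7, 2.7]. Speed limits (rad/s): [2.57, 2.57, 3.14, 3.14, 3.14, 3.14].

INTERFACE

Orientations are given as a unit quaternion [w, x, y, z].
In Python, from rig import manip, imaging gives the robot as it stands. The module is installed in compiled form; this text tells all that it offers.
- The arm moves only by the tool jog_arm, never from a script. Its argument "deltas" is one flat list of numbers, 7 for each row, row after row: the turn, a rotation vector about the world's x, y, z in degrees, then the shift along the world's x, y, z in mm, then the opening, from 0 (shut) to 1 (fully open). In form: [ax, ay, az, tx, ty, tz, gripper, ax, ay, az, tx, ty, tz, gripper, ...]. A call has 1 to 20 rows; each row is the pose to reach, as a shift and turn from the pose commanded when the call began; what a row does not reach only later rows make up. A row lasts 1/10 s, in which the tool goes at most 50 mm and 8.59 degrees, less where a joint would pass 70% of its speed; a pose out of reach is approached as far as the arm can. A call with a gripper value outside its range is refused whole. The fingers move at their own pace and stop on an object; "grip_force" is the grip in N (left out, the last holds). Time passes only in rows, so rows that repeat a pose let the fingers close. It gives the time, the measured TCP pose, the force, the opening and the grip force at its end, in the units of the state.
- manip.get_state(): the state, without advancing time (a new reading comes with each control period).
- imaging.get_image(name): name is "scene" or "top" or "wrist"; returns the picture (400x640x3 uint8, blue, green, red); there is no depth.
- imaging.calibration(name): a dict with "mtx" (3x3 intrinsics, pixels), "cam_to_world" (4x4, takes a point from camera to world coordinates). Camera axes: x right, y down, z forward; pixel columns grow to the right and rows downward; lengths in m; the calibration is good to about 2 mm. A picture is of the moment at which its call begins: read the wrist's pose just before it. calibration takes no time and is no camera call; for the wrist camera it gives the pose at the moment of the call.
- manip.sign_off(): hands the job in; it is judged then, once.
The state is a dict: "clock": time; "qpos": joint angles; "qd": joint speeds; "effort": joint torques, N m; "position": TCP position; "ee_rot": TCP orientation; "contact_force": force on the tool from outside, world axes, zero at the start; "moment": the same for the moment, N m; "width": finger opening in m; "gripper_force": force on a finger pad.
Only numpy, scipy, OpenCV 4.12 (cv2) and the standard library are available. Lean on these libraries where they do the work, as an engineer would, in place of code of your own. Each camera call takes 0.05 s, during which the arm holds its last target. There are 200 camera calls.

TASK

One of the three sealed cases in the cradle has a loose ball in it. Going from the robot's left to its right, lift each case in turn and shake it by rocking it steeply end to end (a good 20 degrees), setting it back in the cradle before taking the next; then hold the one that rattles level in the air over the middle of the blue mat, a hand's breadth or so above it (with the other two in the cradle), and finish while still holding it there. Leave everything else where it is.

Things in the scene. Friction and masses are not known exactly. Their poses are not given: they have to be found in the camera images.
- case_a: Sealed case, one of three look-alikes: brushed aluminium box 110 (own x) x 52 (own y) x 48 mm tall, black seam band, green plate on top, 0.29 to 0.38 kg with contents (weight tells nothing). Origin: centre of its underside, z up; its long x lies along the cradle's x (either nest order). Plain sides, gripped across the 52 mm width at mid-length
- case_b: The same as case_a. Which of the three rattles, and in which nest it stands, changes from run to run. Exactly one holds a loose 32 mm, 130 g steel ball that rolls 70 mm along the length when tipped past about 10 degrees, knocks on the ends and so shifts the weight to the low end, where it stays when the case is brought level again
- case_c: The same as case_a. The two cases without the loose ball are packed tight with contents of equal weight, centred, which do not shift noticeably
- cradle: Fixed white plate 160 (x) x 310 (y) x 12 mm with three nests side by side along its y, 110 mm apart, x pointing away from the robot (turned at most 12 degrees). Each nest is bounded by blue stops 12 mm high: across both ends, and along the outer 16 mm of the long sides; 3 mm play all round, the middle of each long side is free for fingers. Origin: centre of its underside, on the bench
- nest_left (a point): Centre of the floor of the robot's left (+y) nest (12 mm above the bench), where the centre of a case's underside belongs; axes as the cradle
- nest_mid (a point): Centre of the floor of the middle nest (12 mm above the bench), where the centre of a case's underside belongs; axes as the cradle
- nest_right (a point): Centre of the floor of the robot's right (-y) nest (12 mm above the bench), where the centre of a case's underside belongs; axes as the cradle
- mat_centre (a point): Centre of the top of the fixed blue square hand-over mat with a white line, 160 x 160 x 4 mm, on the bench to the right
- media_bottle: Loose bottle with a red label, 68 mm diameter, 170 mm tall, origin at its underside: leave alone
- well_plate: Loose clear well plate with red wells, 85 x 127 x 19 mm, origin at its underside: leave alone
- pen: Loose blue and white marker pen lying down, 130 mm long along own x, 13 mm thick, origin at its middle, underside: leave alone
- beaker: Loose small glass beaker, 60 mm diameter, 75 mm tall, origin at its underside: leave alone
- pipette: Loose black hand pipette lying down, 240 mm long along own x, 30 mm wide, 28 mm thick, origin near its middle, underside: leave alone
- jar: Loose jar with a blue cap, 60 mm diameter, 80 mm tall, origin at its underside: leave alone
There are look-alikes about, which are no part of the job. What is shaped like the case_c but purple is not meant. Leave any purple look-alike of the case_b alone.

How it is judged:
On the way, in this order (a step that is already met when the one before it is completed fails the run):
1. the left case is lifted in the fingers and rocked to at least 15 degrees from level while the other two stand in the cradle (((distance between case_a and nest_mid below 0.015 m and angle between case_a's own z axis and vertical below 0.12 rad) or (distance between case_b and nest_mid below 0.015 m and angle between case_b's own z axis and vertical below 0.12 rad) or (distance between case_c and nest_mid below 0.015 m and angle between case_c's own z axis and vertical below 0.12 rad)) and ((distance between case_a and nest_right below 0.015 m and angle between case_a's own z axis and vertical below 0.12 rad) or (distance between case_b and nest_right below 0.015 m and angle between case_b's own z axis and vertical below 0.12 rad) or (distance between case_c and nest_right below 0.015 m and angle between case_c's own z axis and vertical below 0.12 rad)) and ((height (world z) of case_a above 0.045 m and angle between case_a's own z axis and vertical above 0.26 rad and contact force between the fingers and case_a above 1 N) or (height (world z) of case_b above 0.045 m and angle between case_b's own z axis and vertical above 0.26 rad and contact force between the fingers and case_b above 1 N) or (height (world z) of case_c above 0.045 m and angle between case_c's own z axis and vertical above 0.26 rad and contact force between the fingers and case_c above 1 N))), for 0.1 s.
2. the middle case is lifted in the fingers and rocked to at least 15 degrees from level while the other two stand in the cradle (((distance between case_a and nest_left below 0.015 m and angle between case_a's own z axis and vertical below 0.12 rad) or (distance between case_b and nest_left below 0.015 m and angle between case_b's own z axis and vertical below 0.12 rad) or (distance between case_c and nest_left below 0.015 m and angle between case_c's own z axis and vertical below 0.12 rad)) and ((distance between case_a and nest_right below 0.015 m and angle between case_a's own z axis and vertical below 0.12 rad) or (distance between case_b and nest_right below 0.015 m and angle between case_b's own z axis and vertical below 0.12 rad) or (distance between case_c and nest_right below 0.015 m and angle between case_c's own z axis and vertical below 0.12 rad)) and ((height (world z) of case_a above 0.045 m and angle between case_a's own z axis and vertical above 0.26 rad and contact force between the fingers and case_a above 1 N) or (height (world z) of case_b above 0.045 m and angle between case_b's own z axis and vertical above 0.26 rad and contact force between the fingers and case_b above 1 N) or (height (world z) of case_c above 0.045 m and angle between case_c's own z axis and vertical above 0.26 rad and contact force between the fingers and case_c above 1 N))), for 0.1 s.
3. the right case is lifted in the fingers and rocked to at least 15 degrees from level while the other two stand in the cradle (((distance between case_a and nest_left below 0.015 m and angle between case_a's own z axis and vertical below 0.12 rad) or (distance between case_b and nest_left below 0.015 m and angle between case_b's own z axis and vertical below 0.12 rad) or (distance between case_c and nest_left below 0.015 m and angle between case_c's own z axis and vertical below 0.12 rad)) and ((distance between case_a and nest_mid below 0.015 m and angle between case_a's own z axis and vertical below 0.12 rad) or (distance between case_b and nest_mid below 0.015 m and angle between case_b's own z axis and vertical below 0.12 rad) or (distance between case_c and nest_mid below 0.015 m and angle between case_c's own z axis and vertical below 0.12 rad)) and ((height (world z) of case_a above 0.045 m and angle between case_a's own z axis and vertical above 0.26 rad and contact force between the fingers and case_a above 1 N) or (height (world z) of case_b above 0.045 m and angle between case_b's own z axis and vertical above 0.26 rad and contact force between the fingers and case_b above 1 N) or (height (world z) of case_c above 0.045 m and angle between case_c's own z axis and vertical above 0.26 rad and contact force between the fingers and case_c above 1 N))), for 0.1 s.
At the end, for the whole second after the job is handed in: The case with the loose ball is held by the fingers, still, level within 11 degrees, its underside 50 to 250 mm above the bench and its centre within 50 mm of the mat's centre (seen from above); the other two cases stand upright in nests of the cradle (within 15 mm) (((distance between ball_c0 and case_a below 0.06 m and height (world z) of case_a between 0.05 and 0.25 m and horizontal distance between case_a and mat_centre below 0.05 m and angle between case_a's own z axis and vertical below 0.2 rad and contact force between the fingers and case_a above 2 N and linear speed of case_a below 0.04 m/s and (distance between case_b and nest_left below 0.015 m or distance between case_b and nest_mid below 0.015 m or distance between case_b and nest_right below 0.015 m) and angle between each of case_b, case_c's own z axis and vertical below 0.12 rad and linear speed of each of case_b, case_c below 0.03 m/s and (distance between case_c and nest_left below 0.015 m or distance between case_c and nest_mid below 0.015 m or distance between case_c and nest_right below 0.015 m)) or (distance between ball_c0 and case_b below 0.06 m and height (world z) of case_b between 0.05 and 0.25 m and horizontal distance between case_b and mat_centre below 0.05 m and angle between case_b's own z axis and vertical below 0.2 rad and contact force between the fingers and case_b above 2 N and linear speed of case_b below 0.04 m/s and (distance between case_a and nest_left below 0.015 m or distance between case_a and nest_mid below 0.015 m or distance between case_a and nest_right below 0.015 m) and angle between each of case_a, case_c's own z axis and vertical below 0.12 rad and linear speed of each of case_a, case_c below 0.03 m/s and (distance between case_c and nest_left below 0.015 m or distance between case_c and nest_mid below 0.015 m or distance between case_c and nest_right below 0.015 m)) or (distance between ball_c0 and case_c below 0.06 m and height (world z) of case_c between 0.05 and 0.25 m and horizontal distance between case_c and mat_centre below 0.05 m and angle between case_c's own z axis and vertical below 0.2 rad and contact force between the fingers and case_c above 2 N and linear speed of case_c below 0.04 m/s and (distance between case_a and nest_left below 0.015 m or distance between case_a and nest_mid below 0.015 m or distance between case_a and nest_right below 0.015 m) and angle between each of case_a, case_b's own z axis and vertical below 0.12 rad and linear speed of each of case_a, case_b below 0.03 m/s and (distance between case_b and nest_left below 0.015 m or distance between case_b and nest_mid below 0.015 m or distance between case_b and nest_right below 0.015 m)))); the arm keeps its last pose, push and grip.
It fails at once if a bystander (bottle, well plate, pen, beaker, pipette, jar) is moved by more than 30 mm (distance of any of media_bottle, well_plate, pen, beaker, pipette, jar from where it was at the start of the episode above 0.03 m).
It also fails if it takes over 72 s, if anything falls off the work surface, if the arm or the gripper's body presses on something with over 40 N, if the wrist force passes 120 N, or if a joint passes its speed limit or range.

## Working session

There is one attempt and no reset: what is moved stays moved. The work goes in short steps, Python scripts to look and compute and a tool call to move; the robot and the scene stay as the last step left them, time stands still between calls to the robot, and variables do not carry over. Pictures are saved under pics/ and viewed, at most 10 in all, crops included, and the job is handed in when it is done.

Besides the shell and the picture viewer there is one more tool, called after "Request:" as name(argument=value, ...) on one line, values as JSON. jog_arm: Moves the arm, as the interface text tells. Its arguments: {"type":"object","properties":{"deltas":{"type":"array"},"grip_force":{"type":"number"}},"required":["deltas"]}

```bash
mkdir -p pics
python3 - <<'E'
from rig import manip, imaging
import cv2,numpy as np
s=manip.get_state();print({k:np.round(v,3).tolist() for k,v in s.items()})
for n in("top","scene"):
    c=imaging.calibration(n);print(n,np.round(c["mtx"],1).tolist(),np.round(c["cam_to_world"],3).tolist())
    cv2.imwrite(f"pics/{n}0.png",imaging.get_image(n))
E
```

```text
{'clock': 0.0, 'qpos': [1.149, 0.277, 1.506, 0.0, 1.361, -0.121], 'qd': [-0.0, 0.001, -0.001, -0.0, 0.001, -0.001], 'effort': [0.002, -41.679, -24.58, 0.0, 0.011, 0.0], 'position': [0.17, 0.549, 0.241], 'ee_rot': [-0.0, 0.15, 0.989, -0.001], 'contact_force': [0.26, -0.672, 0.424], 'moment': [-0.007, -0.05, -0.021], 'gripper_force': 0.0, 'width': 0.085}
top [[398.3, 0.0, 321.4], [0.0, 398.3, 198.5], [0.0, 0.0, 1.0]] [[-0.024, -0.997, 0.068, 0.491], [-1.0, 0.024, 0.005, -0.0], [-0.007, -0.068, -0.998, 1.429], [0.0, 0.0, 0.0, 1.0]]
scene [[369.1, 0.0, 324.4], [0.0, 369.1, 196.4], [0.0, 0.0, 1.0]] [[-0.357, 0.745, -0.564, 1.179], [0.934, 0.279, -0.223, 0.274], [-0.009, -0.606, -0.795, 0.901], [0.0, 0.0, 0.0, 1.0]]
```

View pics/top0.png

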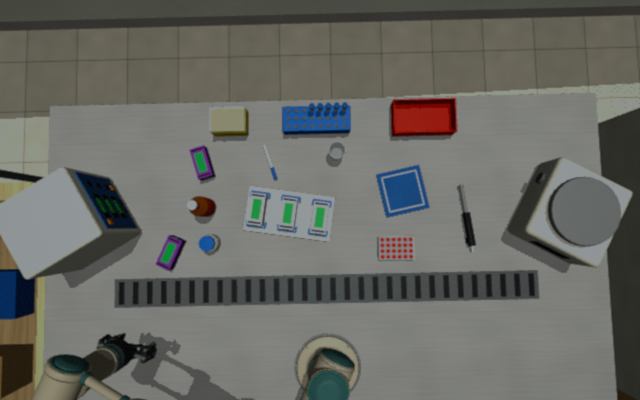

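View pics/scene0.png

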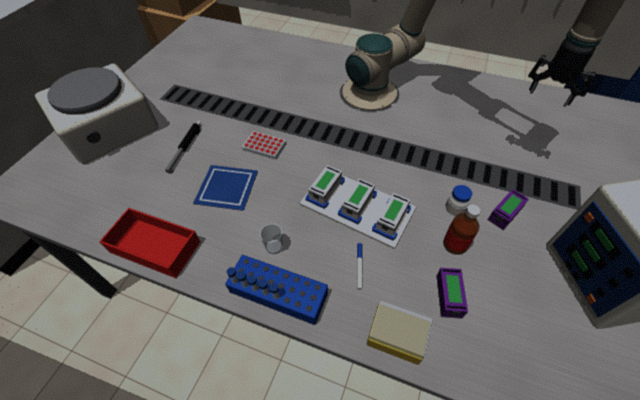

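The cases wanted stand on the white cradle in the top view at about (257,209), (288,213) and (320,217). They could be confused with the purple look-alikes at (202,163) and (171,252), which I won't touch. The mat is at (402,191), the bottle at (201,206) and the jar at (209,243).

```bash
cat > h.py <<'E'
from rig import manip, imaging
import cv2,numpy as np
def ray(c,u,v,z):
    T=c["cam_to_world"];d=T[:3,:3]@np.linalg.solve(c["mtx"],[u,v,1.]);o=T[:3,3]
    return o+d*(z-o[2])/d[2]
def greens(im,amin=40):
    h=cv2.cvtColor(im,cv2.COLOR_BGR2HSV)
    m=cv2.inRange(h,(45,90,60),(80,255,255))
    return [c for c in cv2.findContours(m,0,1)[0] if cv2.contourArea(c)>amin]
E
python3 - <<'E'
from h import *
for n in("top","scene"):
    im=cv2.imread(f"pics/{n}0.png");c=imaging.calibration(n)
    for g in greens(im):
        M=cv2.moments(g);u,v=M['m10']/M['m00'],M['m01']/M['m00']
        P=np.array([ray(c,*p[0],.06)[:2] for p in g],np.float32)
        print(n,round(u),round(v),np.round(ray(c,u,v,.06),3),"rect",[np.round(q,3).tolist() if not np.isscalar(q) else round(q,1) for q in cv2.minAreaRect(P*1000)])
    h=cv2.cvtColor(im,cv2.COLOR_BGR2HSV)
    m=cv2.morphologyEx(cv2.inRange(h,(100,120,50),(125,255,255)),cv2.MORPH_CLOSE,np.ones((7,7)))
    for g in cv2.findContours(m,0,1)[0]:
        if cv2.contourArea(g)>1000:
            M=cv2.moments(g);u,v=M['m10']/M['m00'],M['m01']/M['m00'];print("blue",n,round(u),round(v),cv2.contourArea(g),np.round(ray(c,u,v,.004),3))
im=cv2.imread("pics/top0.png")
cv2.imwrite("pics/crop0.png",cv2.resize(im[140:270,150:350],None,fx=4,fy=4,interpolation=cv2.INTER_CUBIC))
E
```

```text
top 168 252 [0.412 0.536 0.06 ] rect [[412.003, 535.753], [29.137, 69.089], 65.8]
top 319 217 [0.52  0.016 0.06 ] rect [[520.64, 16.134], [28.16, 67.927], 80.5]
top 287 213 [0.538 0.125 0.06 ] rect [[538.079, 124.886], [27.771, 68.513], 80.8]
top 256 208 [0.555 0.234 0.06 ] rect [[555.337, 233.691], [27.83, 68.389], 81.1]
top 200 162 [0.722 0.425 0.06 ] rect [[722.284, 424.821], [68.07, 28.525], 16.3]
blue top 402 191 1814.0 [ 0.609 -0.283  0.004]
blue top 317 118 1711.5 [0.883 0.017 0.004]
scene 454 289 [0.733 0.427 0.06 ] rect [[732.146, 427.179], [67.907, 28.748], 16.1]
scene 393 210 [0.558 0.234 0.06 ] rect [[557.347, 234.018], [28.115, 66.852], 81.2]
scene 511 204 [0.424 0.537 0.06 ] rect [[423.709, 537.03], [28.222, 67.832], 65.9]
scene 358 194 [0.541 0.125 0.06 ] rect [[540.386, 125.534], [27.816, 66.704], 81.3]
scene 325 180 [0.523 0.017 0.06 ] rect [[522.738, 17.178], [27.416, 67.346], 81.2]
blue scene 276 288 3674.5 [0.862 0.011 0.004]
blue scene 226 187 1876.0 [ 0.617 -0.279  0.004]
```

View pics/crop0.png

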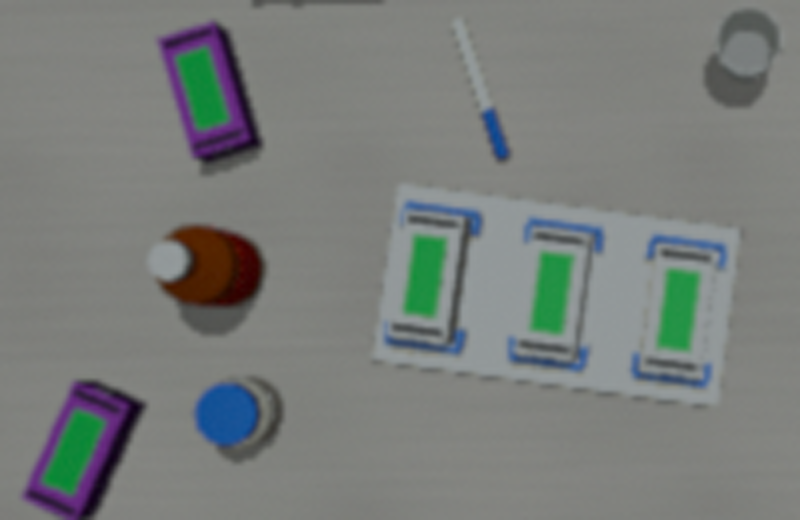

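The crop confirms three aluminium cases with green plates in the cradle at left (0.556, 0.234), mid (0.539, 0.125) and right (0.5215, 0.0165). They are 110 mm apart and turned -9°, and the mat is at about (0.613, -0.281). Next I move above the left case.

Request:
jog_arm(deltas=[0,0,1,30,-25,0,1,0,0,2,70,-55,0,1,0,0,3,110,-90,0,1,0,0,4,150,-122,0,1,0,0,5,190,-155,0,1,0,0,6,230,-188,0,1,0,0,7,270,-220,0,1,0,0,8,310,-252,0,1,0,0,8.3,345,-282,0,1,0,0,8.3,370,-303,-10,1,0,0,8.3,386,-315,-40,1,0,0,8.3,386,-315,-70,1,0,0,8.3,386,-315,-85,1,0,0,8.3,386,-315,-90,1,0,0,8.3,386,-315,-90,1], grip_force=80)

```text
clock: 1.6
position: [0.5559, 0.2341, 0.1515]
ee_rot: [-0.001, 0.078, 0.997, -0.0]
contact_force: [-0.0, 0.1, 0.1]
width: 0.0855
gripper_force: 0.0
```

```bash
cat > w.py <<'E'
from h import *
import sys
s=manip.get_state();c=imaging.calibration("wrist");im=imaging.get_image("wrist");cv2.imwrite(f"pics/{sys.argv[1]}.png",im)
print(np.round(s["position"],4),np.round(s["ee_rot"],4),s["clock"])
for g in greens(im,500):
    r=cv2.boxRect(g) if 0 else cv2.boundingRect(g)
    P=np.array([ray(c,*p[0],.06)[:2] for p in g],np.float32)
    q=cv2.minAreaRect(P*1000);print(r,np.round(q[0],1),np.round(q[1],1),round(q[2],1))
E
python3 w.py wr1
```

```text
[0.5559 0.2341 0.1515] [-9.00e-04  7.79e-02  9.97e-01 -3.00e-04] 1.6
(299, 168, 38, 81) [555.1 234. ] [29.5 68.4] 81.1
(156, 168, 48, 81) [538.  124.6] [29.6 68.4] 81.0
(13, 168, 60, 81) [520.9  15.2] [29.8 68.5] 81.1
```

View pics/wr1.png

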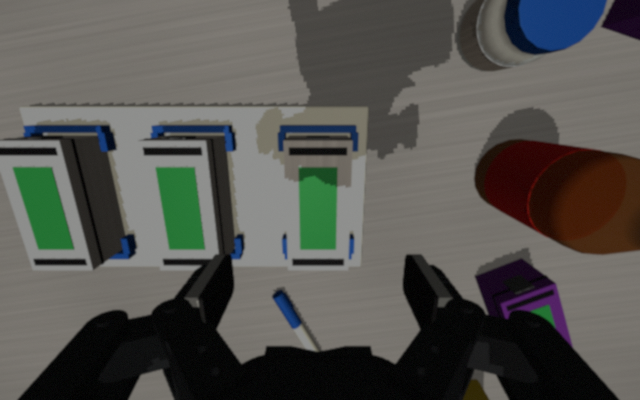

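The wrist view shows the left case between the open fingers, with its plate at px (318,208), in agreement with the first measurement. Next I descend and grip it.

Request:
jog_arm(deltas=[0,0,0,0,0,-20,1,0,0,0,0,0,-50,1,0,0,0,0,0,-80,1,0,0,0,0,0,-100,1,0,0,0,0,0,-113,1,0,0,0,0,0,-120,1,0,0,0,0,0,-120,1,0,0,0,0,0,-120,0.5,0,0,0,0,0,-120,0.3,0,0,0,0,0,-120,0.3,0,0,0,0,0,-120,0.3,0,0,0,0,0,-120,0.3,0,0,0,0,0,-120,0.3], grip_force=80)

```text
clock: 2.95
position: [0.5574, 0.2344, 0.0338]
ee_rot: [0.001, 0.078, 0.997, 0.0]
contact_force: [-0.8, -1.0, 5.6]
width: 0.0511
gripper_force: 84.8
```

Request:
jog_arm(deltas=[0,0,0,0,0,10,0.3,0,0,0,0,0,35,0.3,0,0,0,0,0,65,0.3,0,0,0,0,0,90,0.3,0,0,0,0,0,100,0.3,0.9,5.9,0,0,0,100,0.3,1.9,11.8,0,0,0,100,0.3,2.8,17.8,0,0,0,100,0.3,3.8,23.7,0,0,0,100,0.3,3.8,23.7,0,0,0,100,0.3,3.8,23.7,0,0,0,100,0.3,3.8,23.7,0,0,0,100,0.3,3.8,23.7,0,0,0,100,0.3,2.8,17.8,0,0,0,100,0.3,1.9,11.8,0,0,0,100,0.3,0.9,5.9,0,0,0,100,0.3,0,0,0,0,0,100,0.3,0,0,0,0,0,100,0.3,0,0,0,0,0,100,0.3,0,0,0,0,0,100,0.3])

```text
clock: 4.95
position: [0.5573, 0.2343, 0.1328]
ee_rot: [0.0, 0.078, 0.997, 0.0]
contact_force: [0.3, 0.7, -3.0]
width: 0.0512
gripper_force: 84.9
```

```bash
cat > m.py <<'E'
from h import *
import sys
F=[];M=[];E=[]
for i in range(8):
    im=imaging.get_image("wrist");s=manip.get_state();F.append(s["contact_force"]);M.append(s["moment"]);E.append(s["effort"])
cv2.imwrite(f"pics/{sys.argv[1]}.png",im)
n=np.array([.157,.987,0])
print(np.round(s["position"],4),np.round(s["ee_rot"],3),s["clock"],s["width"])
print("F",np.round(np.mean(F,0),2),"M",np.round(np.mean(M,0),3),"My'",round(float(np.mean(M,0)@n),4),"+-",round(float(np.std(np.array(M)@n)),4),"eff",np.round(np.mean(E,0),3))
E
python3 m.py L1
```

```text
[0.5567 0.234  0.1319] [-0.     0.078  0.997 -0.   ] 5.35 0.050784192018925464
F [-0.15 -0.22 -3.44] M [-0.012 -0.015  0.024] My' -0.0166 +- 0.025 eff [ 1.0900e-01 -4.8462e+01 -2.3154e+01  1.3000e-02  2.4000e-02 -2.0000e-03]
```

Request:
jog_arm(deltas=[-0.9,-5.9,0,0,0,0,0.3,-1.9,-11.8,0,0,0,0,0.3,-2.8,-17.8,0,0,0,0,0.3,-3.8,-23.7,0,0,0,0,0.3,-3.8,-23.7,0,0,0,0,0.3,-3.8,-23.7,0,0,0,0,0.3,-3.8,-23.7,0,0,0,0,0.3,-3.8,-23.7,0,0,0,0,0.3,-2.8,-17.8,0,0,0,0,0.3,-1.9,-11.8,0,0,0,0,0.3,-0.9,-5.9,0,0,0,0,0.3,0,0,0,0,0,0,0.3,0,0,0,0,0,0,0.3,0,0,0,0,0,0,0.3,0,0,0,0,0,0,0.3])

```text
clock: 6.85
position: [0.5554, 0.2341, 0.1319]
ee_rot: [-0.0, 0.078, 0.997, -0.0]
contact_force: [-0.3, 0.6, -3.4]
width: 0.0509
gripper_force: 84.9
```

```bash
python3 m.py L2
```

```text
[0.5561 0.2344 0.1326] [0.    0.078 0.997 0.   ] 7.25 0.05114537685146293
F [-0.15  0.19 -3.18] M [ 0.018 -0.01   0.007] My' -0.0075 +- 0.0916 eff [-1.2300e-01 -4.7868e+01 -2.3159e+01 -1.1000e-02 -1.2000e-02  2.0000e-03]
```

The moment did not change between the two ends (-0.017 against -0.008), so the left case seems not to rattle. I set it back and go on to the middle one.

Request:
jog_arm(deltas=[0,0,0,0,0,-15,0.3,0,0,0,0,0,-40,0.3,0,0,0,0,0,-65,0.3,0,0,0,0,0,-82,0.3,0,0,0,0,0,-91,0.3,0,0,0,0,0,-96,0.3,0,0,0,0,0,-100,0.3,0,0,0,0,0,-100,0.3,0,0,0,0,0,-100,0.6,0,0,0,0,0,-100,1,0,0,0,0,0,-100,1,0,0,0,0,0,-100,1,0,0,0,0,0,-80,1,0,0,0,0,0,-40,1,0,0,0,0,0,0,1,0,0,0,-6,-36,20,1,0,0,0,-13,-80,20,1,0,0,0,-17,-105,20,1,0,0,0,-17,-109,20,1,0,0,0,-17,-109,20,1])

```text
clock: 9.25
position: [0.5397, 0.1248, 0.1525]
ee_rot: [0.0, 0.079, 0.997, 0.0]
contact_force: [0.7, 0.9, 0.5]
width: 0.0856
gripper_force: 0.0
```

```bash
python3 w.py wr2
```

```text
[0.5397 0.1248 0.1525] [3.000e-04 7.880e-02 9.969e-01 4.000e-04] 9.25
(300, 166, 37, 81) [537.8 125.5] [29.3 68.6] 81.3
(157, 166, 48, 81) [520.5  16.3] [29.6 68.5] 81.1
(433, 165, 48, 82) [554.9 235.7] [29.5 69.2] 81.0
```

View pics/wr2.png

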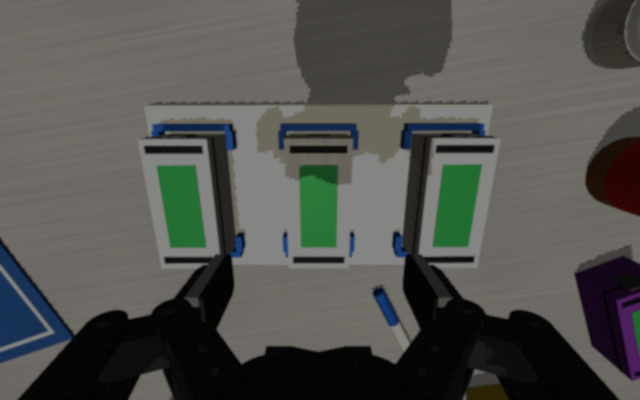

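The left case is back in its nest at px (457,205), symmetric with the right one, and the middle case sits between the fingers at (318,206). I do the same with the middle case, settling longer before each reading.

Request:
jog_arm(deltas=[0,0,0,0,0,-20,1,0,0,0,0,0,-50,1,0,0,0,0,0,-80,1,0,0,0,0,0,-100,1,0,0,0,0,0,-113,1,0,0,0,0,0,-120,1,0,0,0,0,0,-120,1,0,0,0,0,0,-120,0.5,0,0,0,0,0,-120,0.3,0,0,0,0,0,-120,0.3,0,0,0,0,0,-120,0.3,0,0,0,0,0,-120,0.3,0,0,0,0,0,-120,0.3], grip_force=80)

```text
clock: 10.6
position: [0.5404, 0.1253, 0.0335]
ee_rot: [0.001, 0.078, 0.997, 0.0]
contact_force: [0.4, 0.5, 5.9]
width: 0.0513
gripper_force: 84.6
```

Request:
jog_arm(deltas=[0,0,0,0,0,10,0.3,0,0,0,0,0,35,0.3,0,0,0,0,0,65,0.3,0,0,0,0,0,90,0.3,0,0,0,0,0,100,0.3,0.9,5.9,0,0,0,100,0.3,1.9,11.8,0,0,0,100,0.3,2.8,17.8,0,0,0,100,0.3,3.8,23.7,0,0,0,100,0.3,3.8,23.7,0,0,0,100,0.3,3.8,23.7,0,0,0,100,0.3,3.8,23.7,0,0,0,100,0.3,3.8,23.7,0,0,0,100,0.3,2.8,17.8,0,0,0,100,0.3,1.9,11.8,0,0,0,100,0.3,0.9,5.9,0,0,0,100,0.3,0,0,0,0,0,100,0.3,0,0,0,0,0,100,0.3,0,0,0,0,0,100,0.3,0,0,0,0,0,100,0.3])

```text
clock: 12.6
position: [0.5404, 0.1252, 0.1328]
ee_rot: [0.0, 0.078, 0.997, 0.0]
contact_force: [0.0, -0.3, -2.7]
width: 0.0512
gripper_force: 85.1
```

```bash
sed -i 's/range(8)/range(14)/; s/"moment"\]);/"moment"]);/' m.py; python3 m.py M1
```

```text
[0.5394 0.1252 0.1323] [-0.     0.078  0.997  0.   ] 13.3 0.050980910944100385
F [ 0.22  0.02 -3.08] M [-0.002 -0.018  0.011] My' -0.0181 +- 0.0285 eff [ 2.8000e-02 -4.3478e+01 -2.2467e+01  5.0000e-03  2.1000e-02 -1.0000e-03]
```

Request:
jog_arm(deltas=[-0.9,-5.9,0,0,0,0,0.3,-1.9,-11.8,0,0,0,0,0.3,-2.8,-17.8,0,0,0,0,0.3,-3.8,-23.7,0,0,0,0,0.3,-3.8,-23.7,0,0,0,0,0.3,-3.8,-23.7,0,0,0,0,0.3,-3.8,-23.7,0,0,0,0,0.3,-3.8,-23.7,0,0,0,0,0.3,-2.8,-17.8,0,0,0,0,0.3,-1.9,-11.8,0,0,0,0,0.3,-0.9,-5.9,0,0,0,0,0.3,0,0,0,0,0,0,0.3,0,0,0,0,0,0,0.3,0,0,0,0,0,0,0.3,0,0,0,0,0,0,0.3])

```text
clock: 14.8
position: [0.5383, 0.1252, 0.1319]
ee_rot: [-0.0, 0.078, 0.997, -0.0]
contact_force: [0.5, -0.3, -3.0]
width: 0.0516
gripper_force: 85.6
```

```bash
python3 m.py M2
```

```text
[0.5394 0.1252 0.1323] [-0.     0.078  0.997  0.   ] 15.5 0.05125897991751824
F [-0.27 -0.12 -3.41] M [-0.005  0.001  0.002] My' 0.0001 +- 0.0265 eff [-3.2000e-02 -4.3188e+01 -2.2465e+01  0.0000e+00 -2.0000e-03  1.0000e-03]
```

The middle case shows no shift either (the change is small and of the wrong sign). I set it back and take the right one.

Request:
jog_arm(deltas=[0,0,0,0,0,-15,0.3,0,0,0,0,0,-40,0.3,0,0,0,0,0,-65,0.3,0,0,0,0,0,-82,0.3,0,0,0,0,0,-91,0.3,0,0,0,0,0,-96,0.3,0,0,0,0,0,-100,0.3,0,0,0,0,0,-100,0.3,0,0,0,0,0,-100,0.6,0,0,0,0,0,-100,1,0,0,0,0,0,-100,1,0,0,0,0,0,-100,1,0,0,0,0,0,-80,1,0,0,0,0,0,-40,1,0,0,0,0,0,0,1,0,0,0,-6,-36,20,1,0,0,0,-13,-80,20,1,0,0,0,-17,-105,20,1,0,0,0,-17,-109,20,1,0,0,0,-17,-109,20,1])

```text
clock: 17.5
position: [0.5225, 0.0158, 0.1524]
ee_rot: [0.0, 0.079, 0.997, 0.0]
contact_force: [-0.1, 0.6, 0.5]
width: 0.0858
gripper_force: 0.0
```

```bash
python3 w.py wr3
```

```text
[0.5225 0.0158 0.1524] [2.000e-04 7.890e-02 9.969e-01 3.000e-04] 17.5
(300, 166, 38, 81) [520.7  16.8] [29.4 68.4] 81.0
(564, 165, 60, 81) [554.6 236.1] [29.6 68.3] 81.0
(433, 165, 48, 82) [537.7 126.6] [29.5 69.2] 81.1
```

View pics/wr3.png

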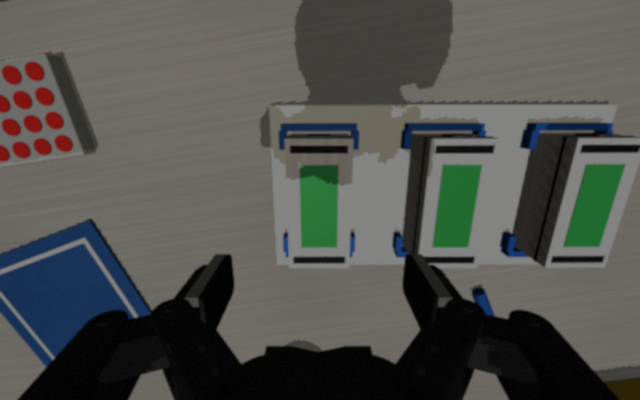

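Left and middle stand in their nests at px (594,205) and (457,205), and the right case is between the fingers at (319,206).

Request:
jog_arm(deltas=[0,0,0,0,0,-20,1,0,0,0,0,0,-50,1,0,0,0,0,0,-80,1,0,0,0,0,0,-100,1,0,0,0,0,0,-113,1,0,0,0,0,0,-120,1,0,0,0,0,0,-120,1,0,0,0,0,0,-120,0.5,0,0,0,0,0,-120,0.3,0,0,0,0,0,-120,0.3,0,0,0,0,0,-120,0.3,0,0,0,0,0,-120,0.3,0,0,0,0,0,-120,0.3], grip_force=80)

```text
clock: 18.85
position: [0.5233, 0.0161, 0.0334]
ee_rot: [0.001, 0.078, 0.997, 0.0]
contact_force: [0.4, 0.1, 5.3]
width: 0.051
gripper_force: 84.7
```

Request:
jog_arm(deltas=[0,0,0,0,0,10,0.3,0,0,0,0,0,35,0.3,0,0,0,0,0,65,0.3,0,0,0,0,0,90,0.3,0,0,0,0,0,100,0.3,0.9,5.9,0,0,0,100,0.3,1.9,11.8,0,0,0,100,0.3,2.8,17.8,0,0,0,100,0.3,3.8,23.7,0,0,0,100,0.3,3.8,23.7,0,0,0,100,0.3,3.8,23.7,0,0,0,100,0.3,3.8,23.7,0,0,0,100,0.3,3.8,23.7,0,0,0,100,0.3,2.8,17.8,0,0,0,100,0.3,1.9,11.8,0,0,0,100,0.3,0.9,5.9,0,0,0,100,0.3,0,0,0,0,0,100,0.3,0,0,0,0,0,100,0.3,0,0,0,0,0,100,0.3,0,0,0,0,0,100,0.3])

```text
clock: 20.85
position: [0.5235, 0.016, 0.1328]
ee_rot: [0.0, 0.078, 0.997, 0.0]
contact_force: [1.7, 0.5, -2.9]
width: 0.0511
gripper_force: 84.9
```

```bash
python3 m.py R1
```

```text
[0.5223 0.0162 0.1323] [-0.     0.078  0.997  0.   ] 21.55 0.0508716641649844
F [ 0.07  0.09 -3.13] M [ 0.013 -0.003 -0.002] My' -0.0011 +- 0.0674 eff [ 1.6000e-02 -4.0441e+01 -2.2053e+01  1.0000e-03  1.6000e-02 -0.0000e+00]
```

Request:
jog_arm(deltas=[-0.9,-5.9,0,0,0,0,0.3,-1.9,-11.8,0,0,0,0,0.3,-2.8,-17.8,0,0,0,0,0.3,-3.8,-23.7,0,0,0,0,0.3,-3.8,-23.7,0,0,0,0,0.3,-3.8,-23.7,0,0,0,0,0.3,-3.8,-23.7,0,0,0,0,0.3,-3.8,-23.7,0,0,0,0,0.3,-2.8,-17.8,0,0,0,0,0.3,-1.9,-11.8,0,0,0,0,0.3,-0.9,-5.9,0,0,0,0,0.3,0,0,0,0,0,0,0.3,0,0,0,0,0,0,0.3,0,0,0,0,0,0,0.3,0,0,0,0,0,0,0.3])

```text
clock: 23.05
position: [0.5213, 0.0164, 0.1319]
ee_rot: [-0.0, 0.078, 0.997, 0.0]
contact_force: [0.1, -0.6, -3.7]
width: 0.0511
gripper_force: 85.2
```

```bash
python3 m.py R2
```

```text
[0.5224 0.0162 0.1323] [0.    0.078 0.997 0.   ] 23.75 0.05125671905641739
F [-0.13 -0.1  -3.11] M [0.009 0.004 0.008] My' 0.0055 +- 0.0284 eff [-1.5000e-02 -4.0137e+01 -2.2055e+01 -1.0000e-03 -5.0000e-03  0.0000e+00]
```

No case shows a clear shift yet, so I check the tilt itself. I hold the right case tilted, look at it, and take robust statistics.

Request:
jog_arm(deltas=[0.9,5.9,0,0,0,0,0.3,1.9,11.8,0,0,0,0,0.3,2.8,17.8,0,0,0,0,0.3,3.8,23.7,0,0,0,0,0.3,4.4,27.6,0,0,0,0,0.3,4.4,27.6,0,0,0,0,0.3,4.4,27.6,0,0,0,0,0.3,4.4,27.6,0,0,0,0,0.3,4.4,27.6,0,0,0,0,0.3,4.4,27.6,0,0,0,0,0.3])

```text
clock: 24.75
position: [0.522, 0.0163, 0.1331]
ee_rot: [-0.24, 0.075, 0.968, 0.019]
contact_force: [-0.6, -0.2, -3.9]
width: 0.0508
gripper_force: 85.1
```

```bash
cat > m.py <<'E'
from h import *
import sys
F=[];M=[];E=[]
for i in range(24):
    im=imaging.get_image("scene" if i==23 else "wrist");s=manip.get_state();F.append(s["contact_force"]);M.append(s["moment"]);E.append(s["effort"])
cv2.imwrite(f"pics/{sys.argv[1]}.png",cv2.resize(im[80:260,200:480],None,fx=2.5,fy=2.5))
n=np.array([.157,.987,0]);My=np.array(M)@n
print(np.round(s["position"],4),np.round(s["ee_rot"],3),s["clock"],s["width"])
print("F",np.round(np.median(F,0),2),"M",np.round(np.median(M,0),3),"eff",np.round(np.median(E,0),3));print(np.round(My,3),np.median(My))
E
python3 m.py R3
```

```text
[0.5224 0.0162 0.1323] [-0.241  0.076  0.967  0.019] 25.95 0.05142556907080003
F [-0.11  0.01 -3.05] M [-0.073 -0.485 -0.   ] eff [ 2.0000e-03 -5.3407e+01 -2.0009e+01  1.2000e-01  3.1260e+00  0.0000e+00]
[-0.437 -0.556 -0.363 -0.552 -0.494 -0.367 -0.618 -0.488 -0.411 -0.567
 -0.36  -0.535 -0.527 -0.344 -0.557 -0.43  -0.488 -0.53  -0.362 -0.559
 -0.343 -0.525 -0.596 -0.298] -0.4907868175552593
```

View pics/R3.png

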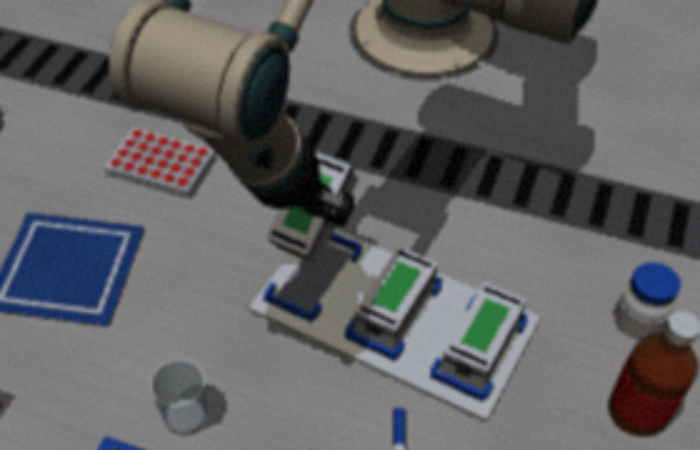

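The scene crop shows the right case at about (310,205) clearly tilted in the fingers, with the other two in their nests. I return to level and read with the median.

Request:
jog_arm(deltas=[-0.9,-5.9,0,0,0,0,0.3,-1.9,-11.8,0,0,0,0,0.3,-2.8,-17.8,0,0,0,0,0.3,-3.8,-23.7,0,0,0,0,0.3,-4.2,-26.6,0,0,0,0,0.3,-4.4,-27.6,0,0,0,0,0.3,-4.4,-27.6,0,0,0,0,0.3,-4.4,-27.6,0,0,0,0,0.3,-4.4,-27.6,0,0,0,0,0.3])

```text
clock: 26.85
position: [0.5232, 0.016, 0.1321]
ee_rot: [-0.0, 0.078, 0.997, 0.0]
contact_force: [-0.4, -0.5, -4.3]
width: 0.0508
gripper_force: 85.6
```

```bash
python3 m.py R4
```

```text
[0.5224 0.0162 0.1323] [-0.     0.078  0.997  0.   ] 28.05 0.050635665026902144
F [-0.34 -0.11 -3.15] M [ 0.002 -0.001  0.01 ] eff [-1.0000e-03 -4.0260e+01 -2.2055e+01  0.0000e+00  3.0000e-03 -0.0000e+00]
[-0.003  0.035 -0.005 -0.002 -0.013 -0.065 -0.055  0.004  0.     0.008
  0.021  0.051 -0.03  -0.053 -0.007 -0.035 -0.028  0.039 -0.014  0.037
  0.021  0.051 -0.028 -0.045] -0.004097379714290228
```

Request:
jog_arm(deltas=[-0.9,-5.9,0,0,0,0,0.3,-1.9,-11.8,0,0,0,0,0.3,-2.8,-17.8,0,0,0,0,0.3,-3.8,-23.7,0,0,0,0,0.3,-4.4,-27.6,0,0,0,0,0.3,-4.4,-27.6,0,0,0,0,0.3,-4.4,-27.6,0,0,0,0,0.3,-4.4,-27.6,0,0,0,0,0.3,-4.4,-27.6,0,0,0,0,0.3,-4.4,-27.6,0,0,0,0,0.3,-3.8,-23.7,0,0,0,0,0.3,-2.8,-17.8,0,0,0,0,0.3,-1.9,-11.8,0,0,0,0,0.3,-0.9,-5.9,0,0,0,0,0.3,-0.2,-1,0,0,0,0,0.3,0,0,0,0,0,0,0.3,0,0,0,0,0,0,0.3,0,0,0,0,0,0,0.3,0,0,0,0,0,0,0.3])

```text
clock: 29.95
position: [0.5212, 0.0165, 0.1322]
ee_rot: [-0.0, 0.078, 0.997, 0.0]
contact_force: [0.4, 0.6, -3.4]
width: 0.0511
gripper_force: 85.5
```

```bash
python3 m.py R5
```

```text
[0.5224 0.0162 0.1323] [-0.     0.078  0.997  0.   ] 31.15 0.051230545249313246
F [ 0.09  0.07 -3.07] M [-0.006 -0.017  0.003] eff [ 3.0000e-03 -4.0273e+01 -2.2047e+01  0.0000e+00  7.0000e-03  0.0000e+00]
[-0.016 -0.056  0.059 -0.001 -0.053  0.078 -0.008 -0.061  0.091 -0.001
 -0.095  0.082 -0.012 -0.086  0.137 -0.044 -0.095  0.091 -0.047 -0.08
  0.087 -0.089 -0.039  0.1  ] -0.014124049202877912
```

The right case clearly does not shift over long holds. The left reading was the noisiest and shortest, so I set the right case back and re-test the left with longer holds.

Request:
jog_arm(deltas=[0,0,0,0,0,-15,0.3,0,0,0,0,0,-40,0.3,0,0,0,0,0,-65,0.3,0,0,0,0,0,-82,0.3,0,0,0,0,0,-91,0.3,0,0,0,0,0,-96,0.3,0,0,0,0,0,-100,0.3,0,0,0,0,0,-100,0.3,0,0,0,0,0,-100,0.6,0,0,0,0,0,-100,1,0,0,0,0,0,-100,1,0,0,0,0,0,-80,1,0,0,0,0,0,-40,1,0,0,0,0,0,0,1,0,0,0,6,40,10,1,0,0,0,14,88,10,1,0,0,0,22,136,10,1,0,0,0,29,183,10,1,0,0,0,33,212,10,1,0,0,0,34,218,0,1])

```text
clock: 33.15
position: [0.5579, 0.2381, 0.1334]
ee_rot: [0.002, 0.076, 0.997, 0.001]
contact_force: [0.1, -0.1, 0.0]
width: 0.0854
gripper_force: 0.0
```

Request:
jog_arm(deltas=[0,0,0,0,0,-20,1,0,0,0,0,0,-50,1,0,0,0,0,0,-80,1,0,0,0,0,0,-94,1,0,0,0,0,0,-100,1,0,0,0,0,0,-100,1,0,0,0,0,0,-100,0.3,0,0,0,0,0,-100,0.3,0,0,0,0,0,-100,0.3,0,0,0,0,0,-100,0.3,0,0,0,0,0,-100,0.3], grip_force=80)

```text
clock: 34.25
position: [0.5575, 0.2345, 0.0338]
ee_rot: [0.001, 0.078, 0.997, 0.001]
contact_force: [0.7, -1.7, 5.4]
width: 0.0512
gripper_force: 84.6
```

Request:
jog_arm(deltas=[0,0,0,0,0,10,0.3,0,0,0,0,0,35,0.3,0,0,0,0,0,65,0.3,0.9,5.9,0,0,0,90,0.3,1.9,11.8,0,0,0,100,0.3,2.8,17.8,0,0,0,100,0.3,3.8,23.7,0,0,0,100,0.3,4.4,27.6,0,0,0,100,0.3,4.4,27.6,0,0,0,100,0.3,4.4,27.6,0,0,0,100,0.3,4.4,27.6,0,0,0,100,0.3,4.4,27.6,0,0,0,100,0.3,3.8,23.7,0,0,0,100,0.3,2.8,17.8,0,0,0,100,0.3,1.9,11.8,0,0,0,100,0.3,0.9,5.9,0,0,0,100,0.3,0.2,1,0,0,0,100,0.3,0,0,0,0,0,100,0.3,0,0,0,0,0,100,0.3,0,0,0,0,0,100,0.3])

```text
clock: 36.25
position: [0.5568, 0.2343, 0.1326]
ee_rot: [-0.0, 0.078, 0.997, 0.0]
contact_force: [0.3, 0.7, -2.6]
width: 0.051
gripper_force: 84.5
```

```bash
sed -i 's/range(24)/range(18)/' m.py; python3 m.py L3
```

```text
[0.5563 0.2343 0.1324] [0.    0.078 0.997 0.   ] 37.15 0.051158451471531786
F [ 0.04 -0.26 -3.47] M [-0.016  0.008  0.007] eff [-1.4000e-02 -4.8081e+01 -2.3154e+01  2.0000e-03  3.0000e-03 -0.0000e+00]
[ 0.086  0.087  0.071  0.133  0.113  0.056 -0.062 -0.085 -0.013 -0.049
 -0.143 -0.183 -0.131 -0.091  0.007  0.015  0.115  0.099] 0.01089849027719023
```

Request:
jog_arm(deltas=[-0.9,-5.9,0,0,0,0,0.3,-1.9,-11.8,0,0,0,0,0.3,-2.8,-17.8,0,0,0,0,0.3,-3.8,-23.7,0,0,0,0,0.3,-4.4,-27.6,0,0,0,0,0.3,-4.4,-27.6,0,0,0,0,0.3,-4.4,-27.6,0,0,0,0,0.3,-4.4,-27.6,0,0,0,0,0.3,-4.4,-27.6,0,0,0,0,0.3,-4.4,-27.6,0,0,0,0,0.3,-3.8,-23.7,0,0,0,0,0.3,-2.8,-17.8,0,0,0,0,0.3,-1.9,-11.8,0,0,0,0,0.3,-0.9,-5.9,0,0,0,0,0.3,-0.2,-1,0,0,0,0,0.3,0,0,0,0,0,0,0.3,0,0,0,0,0,0,0.3,0,0,0,0,0,0,0.3,0,0,0,0,0,0,0.3])

```text
clock: 39.05
position: [0.5552, 0.2343, 0.1322]
ee_rot: [-0.0, 0.077, 0.997, -0.0]
contact_force: [-0.1, 0.9, -3.0]
width: 0.0508
gripper_force: 85.0
```

```bash
python3 m.py L4
```

```text
[0.5564 0.2342 0.1323] [0.    0.078 0.997 0.   ] 39.95 0.05118734678893043
F [-0.17 -0.24 -3.37] M [-0.01   0.005 -0.01 ] eff [ 1.5000e-02 -4.8128e+01 -2.3141e+01  4.0000e-03  6.0000e-03  0.0000e+00]
[ 0.016  0.004 -0.108 -0.128 -0.117  0.038  0.109  0.119  0.012 -0.085
 -0.12  -0.097  0.02   0.025  0.085  0.018 -0.047 -0.07 ] 0.007999449403153107
```

Run:
```python
from h import *
for n in("L1","L2","M1","M2","R1","R2"):
    im=cv2.imread(f"pics/{n}.png")
    g=max(greens(im,500),key=cv2.contourArea);M=cv2.moments(g);print(n,round(M['m10']/M['m00'],2),round(M['m01']/M['m00'],2),M['m00'],cv2.boundingRect(g))
c=imaging.calibration("wrist");s=manip.get_state()
print(np.round(c["cam_to_world"],3).tolist(),s["clock"],np.round(s["moment"],3))
```

```text
L1 318.0 283.45 8880.0 (280, 222, 77, 130)
L2 317.98 283.43 8877.0 (280, 222, 77, 130)
M1 318.01 283.44 8905.0 (280, 222, 77, 130)
M2 318.02 283.44 8904.0 (280, 222, 77, 130)
R1 317.99 283.35 8898.0 (280, 222, 77, 130)
R2 318.0 283.35 8901.0 (280, 222, 77, 130)
[[0.155, 0.942, 0.297, 0.479], [0.988, -0.148, -0.047, 0.247], [-0.001, 0.301, -0.954, 0.265], [0.0, 0.0, 0.0, 1.0]] 39.95 [-0.016 -0.069 -0.027]
```

View pics/M2.png

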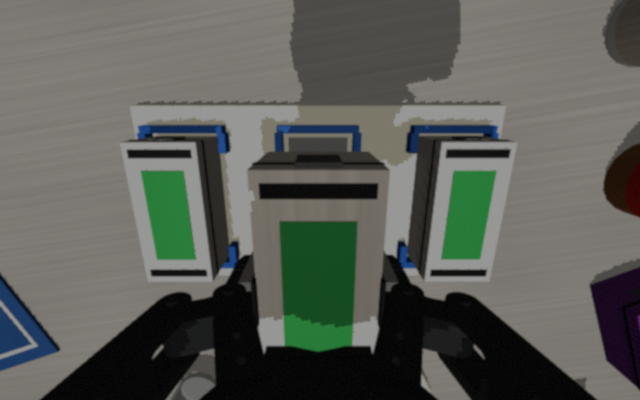

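Run:
```python
import numpy as np
D=dict(L3="0.086  0.087  0.071  0.133  0.113  0.056 -0.062 -0.085 -0.013 -0.049 -0.143 -0.183 -0.131 -0.091  0.007  0.015  0.115  0.099",
L4="0.016  0.004 -0.108 -0.128 -0.117  0.038  0.109  0.119  0.012 -0.085 -0.12  -0.097  0.02   0.025  0.085  0.018 -0.047 -0.07",
R4="-0.003  0.035 -0.005 -0.002 -0.013 -0.065 -0.055  0.004  0.     0.008  0.021  0.051 -0.03  -0.053 -0.007 -0.035 -0.028  0.039 -0.014  0.037 0.021  0.051 -0.028 -0.045",
R5="-0.016 -0.056  0.059 -0.001 -0.053  0.078 -0.008 -0.061  0.091 -0.001 -0.095  0.082 -0.012 -0.086  0.137 -0.044 -0.095  0.091 -0.047 -0.08 0.087 -0.089 -0.039  0.1")
for k,v in D.items():
    y=np.array(v.split(),float);t=np.arange(len(y));b=[]
    for w in np.arange(.15,3.1,.02):
        A=np.c_[np.ones_like(t),np.cos(w*t),np.sin(w*t)];x=np.linalg.lstsq(A,y,rcond=None)[0];b.append((np.std(y-A@x),w,x[0],np.hypot(*x[1:])))
    print(k,np.mean(y),np.round(min(b),3))
```

```text
L3 0.0013888888888888894 [ 0.039  0.39  -0.009  0.126]
L4 -0.018111111111111116 [ 0.027  0.85  -0.016  0.106]
R4 -0.004833333333333333 [ 0.023  0.67  -0.007  0.034]
R5 -0.0024166666666666664 [ 0.021  2.11  -0.003  0.098]
```

Neither L nor R shifts over long holds, so by elimination it should be the middle case, whose rocks were short. I set L back and retest M with longer, steeper holds.

Request:
jog_arm(deltas=[0,0,0,0,0,-15,0.3,0,0,0,0,0,-40,0.3,0,0,0,0,0,-65,0.3,0,0,0,0,0,-82,0.3,0,0,0,0,0,-91,0.3,0,0,0,0,0,-96,0.3,0,0,0,0,0,-100,0.3,0,0,0,0,0,-100,0.3,0,0,0,0,0,-100,0.6,0,0,0,0,0,-100,1,0,0,0,0,0,-100,1,0,0,0,0,0,-80,1,0,0,0,0,0,-40,1,0,0,0,0,0,0,1,0,0,0,-6,-40,10,1,0,0,0,-13,-85,10,1,0,0,0,-17,-106,5,1,0,0,0,-17,-109,0,1,0,0,0,-17,-109,0,1])

```text
clock: 41.85
position: [0.5393, 0.125, 0.1319]
ee_rot: [-0.0, 0.079, 0.997, 0.0]
contact_force: [-0.2, -0.7, 0.6]
width: 0.0852
gripper_force: 0.0
```

Request:
jog_arm(deltas=[0,0,0,0,0,-20,1,0,0,0,0,0,-50,1,0,0,0,0,0,-80,1,0,0,0,0,0,-94,1,0,0,0,0,0,-100,1,0,0,0,0,0,-100,1,0,0,0,0,0,-100,0.3,0,0,0,0,0,-100,0.3,0,0,0,0,0,-100,0.3,0,0,0,0,0,-100,0.3,0,0,0,0,0,-100,0.3], grip_force=80)

```text
clock: 42.95
position: [0.5405, 0.1254, 0.0337]
ee_rot: [0.001, 0.078, 0.997, 0.0]
contact_force: [-0.4, 0.9, 6.0]
width: 0.0511
gripper_force: 84.7
```

Request:
jog_arm(deltas=[0,0,0,0,0,15,0.3,0,0,0,0,0,50,0.3,0.9,5.9,0,0,0,85,0.3,1.9,11.8,0,0,0,100,0.3,2.8,17.8,0,0,0,100,0.3,3.8,23.7,0,0,0,100,0.3,5,31.6,0,0,0,100,0.3,5,31.6,0,0,0,100,0.3,5,31.6,0,0,0,100,0.3,5,31.6,0,0,0,100,0.3,5,31.6,0,0,0,100,0.3,5,31.6,0,0,0,100,0.3,3.8,23.7,0,0,0,100,0.3,2.8,17.8,0,0,0,100,0.3,1.9,11.8,0,0,0,100,0.3,0.9,5.9,0,0,0,100,0.3,0.2,1,0,0,0,100,0.3,0,0,0,0,0,100,0.3,0,0,0,0,0,100,0.3])

```text
clock: 44.85
position: [0.538, 0.1255, 0.1333]
ee_rot: [-0.0, 0.078, 0.997, 0.0]
contact_force: [0.1, 0.4, -3.5]
width: 0.051
gripper_force: 85.2
```

```bash
sed -i 's/range(18)/range(16)/' m.py; python3 m.py M3
```

```text
Traceback (most recent call last):
  File "m.py", line 5, in <module>
    im=imaging.get_image("scene" if i==23 else "wrist");s=manip.get_state();F.append(s["contact_force"]);M.append(s["moment"]);E.append(s["effort"])
ValueError: 200 camera calls are used up
```

Request:
jog_arm(deltas=[-0.9,-5.9,0,0,0,0,0.3,-1.9,-11.8,0,0,0,0,0.3,-2.8,-17.8,0,0,0,0,0.3,-3.8,-23.7,0,0,0,0,0.3,-5,-31.6,0,0,0,0,0.3,-5,-31.6,0,0,0,0,0.3,-5,-31.6,0,0,0,0,0.3,-5,-31.6,0,0,0,0,0.3,-5,-31.6,0,0,0,0,0.3,-5,-31.6,0,0,0,0,0.3,-3.8,-23.7,0,0,0,0,0.3,-2.8,-17.8,0,0,0,0,0.3,-1.9,-11.8,0,0,0,0,0.3,-0.9,-5.9,0,0,0,0,0.3,-0.2,-1,0,0,0,0,0.3,0,0,0,0,0,0,0.3,0,0,0,0,0,0,0.3])

```text
clock: 47.3
position: [0.5405, 0.1248, 0.1319]
ee_rot: [0.001, 0.078, 0.997, 0.0]
contact_force: [0.6, -0.4, -2.2]
width: 0.051
gripper_force: 86.5
```

```bash
python3 m.py M4
```

```text
Traceback (most recent call last):
  File "m.py", line 5, in <module>
    im=imaging.get_image("scene" if i==23 else "wrist");s=manip.get_state();F.append(s["contact_force"]);M.append(s["moment"]);E.append(s["effort"])
ValueError: 200 camera calls are used up
```

The camera calls are used up. I take further readings with one-row holds.

```bash
cat > r.py <<'E'
from rig import manip
import numpy as np
s=manip.get_state();print(round(s["clock"],2),"My'",round(float(np.dot(s["moment"],[.157,.987,0])),3),"F",np.round(s["contact_force"],1),"eff",np.round(s["effort"],3)[[1,2,4]],"qd",np.round(s["qd"],3)[[1,2,4]])
E
python3 r.py
```

```text
47.3 My' -0.313 F [ 0.6 -0.4 -2.2] eff [-4.2761e+01 -2.3303e+01 -1.0000e-03] qd [-0.028  0.052 -0.015]
```

Request:
jog_arm(deltas=[0,0,0,0,0,0,0.3])

```text
clock: 47.4
position: [0.5385, 0.1252, 0.1319]
ee_rot: [-0.0, 0.078, 0.997, -0.0]
contact_force: [-1.7, 0.0, -3.3]
width: 0.0506
gripper_force: 86.4
```

```bash
python3 r.py
```

```text
47.4 My' 0.516 F [-1.7  0.  -3.3] eff [-42.716 -23.011  -0.082] qd [-0.012  0.011  0.041]
```

Request:
jog_arm(deltas=[0,0,0,0,0,0,0.3])

```text
clock: 47.5
position: [0.5382, 0.1254, 0.1322]
ee_rot: [-0.0, 0.078, 0.997, -0.0]
contact_force: [0.8, 0.2, -1.4]
width: 0.0512
gripper_force: 86.1
```

```bash
python3 r.py
```

```text
47.5 My' -0.563 F [ 0.8  0.2 -1.4] eff [-4.2847e+01 -2.2601e+01 -2.6000e-02] qd [-0.007 -0.004 -0.028]
```

Request:
jog_arm(deltas=[0,0,0,0,0,0,0.3])

```text
clock: 47.6
position: [0.5385, 0.1255, 0.1325]
ee_rot: [0.0, 0.078, 0.997, 0.0]
contact_force: [-1.2, -0.2, -3.5]
width: 0.0511
gripper_force: 85.8
```

```bash
python3 r.py
```

```text
47.6 My' 0.094 F [-1.2 -0.2 -3.5] eff [-4.3033e+01 -2.2405e+01  1.9000e-02] qd [ 0.    -0.005 -0.017]
```

Request:
jog_arm(deltas=[0,0,0,0,0,0,0.3])

```text
clock: 47.7
position: [0.5388, 0.1254, 0.1326]
ee_rot: [0.0, 0.078, 0.997, 0.0]
contact_force: [-0.8, -0.1, -3.8]
width: 0.0508
gripper_force: 85.8
```

```bash
python3 r.py
```

```text
47.7 My' 0.588 F [-0.8 -0.1 -3.8] eff [-4.3195e+01 -2.2368e+01  2.5000e-02] qd [ 0.006 -0.009  0.059]
```

Request:
jog_arm(deltas=[0,0,0,0,0,0,0.3])

```text
clock: 47.8
position: [0.5391, 0.1254, 0.1325]
ee_rot: [0.0, 0.078, 0.997, 0.0]
contact_force: [1.4, -0.7, -2.7]
width: 0.0514
gripper_force: 85.7
```

```bash
python3 r.py
```

```text
47.8 My' -0.69 F [ 1.4 -0.7 -2.7] eff [-4.3302e+01 -2.2413e+01  7.0000e-03] qd [ 0.002 -0.003 -0.035]
```

Request:
jog_arm(deltas=[0,0,0,0,0,0,0.3])

```text
clock: 47.9
position: [0.5393, 0.1253, 0.1325]
ee_rot: [0.0, 0.078, 0.997, 0.0]
contact_force: [-1.1, -0.2, -3.5]
width: 0.0508
gripper_force: 85.7
```

```bash
python3 r.py
```

```text
47.9 My' 0.007 F [-1.1 -0.2 -3.5] eff [-4.3353e+01 -2.2448e+01  5.0000e-03] qd [ 0.002  0.001 -0.024]
```

Request:
jog_arm(deltas=[0.4,2.5,0,0,0,0,0.3,1.1,7,0,0,0,0,0.3,1.9,12,0,0,0,0,0.3,2.8,17.8,0,0,0,0,0.3,3.8,23.7,0,0,0,0,0.3,4.4,27.6,0,0,0,0,0.3,4.7,29.6,0,0,0,0,0.3,4.7,29.6,0,0,0,0,0.3,4.7,29.6,0,0,0,0,0.3,4.7,29.6,0,0,0,0,0.3,4.7,29.6,0,0,0,0,0.3,4.4,27.6,0,0,0,0,0.3,3.8,23.7,0,0,0,0,0.3,2.8,17.8,0,0,0,0,0.3,1.9,12,0,0,0,0,0.3,1.2,7.4,0,0,0,0,0.3,0.6,4,0,0,0,0,0.3,0.3,1.8,0,0,0,0,0.3,0.1,0.6,0,0,0,0,0.3,0,0,0,0,0,0,0.3])

```text
clock: 49.9
position: [0.5384, 0.1254, 0.1328]
ee_rot: [0.0, 0.078, 0.997, 0.0]
contact_force: [-0.3, -0.0, -3.4]
width: 0.0513
gripper_force: 86.6
```

```bash
python3 r.py
```

```text
49.9 My' 0.121 F [-0.3 -0.  -3.4] eff [-43.523 -22.435   0.064] qd [-0.029  0.054 -0.136]
```

Request:
jog_arm(deltas=[0,0,0,0,0,0,0.3,0,0,0,0,0,0,0.3,0,0,0,0,0,0,0.3,0,0,0,0,0,0,0.3,0,0,0,0,0,0,0.3])

```text
clock: 50.4
position: [0.5396, 0.1251, 0.1321]
ee_rot: [-0.0, 0.078, 0.997, 0.0]
contact_force: [-0.6, -1.1, -2.8]
width: 0.0511
gripper_force: 87.0
```

```bash
python3 r.py
```

```text
50.4 My' 0.037 F [-0.6 -1.1 -2.8] eff [-4.3401e+01 -2.2523e+01 -3.3000e-02] qd [-0.003  0.002 -0.002]
```

Request:
jog_arm(deltas=[0,0,0,0,0,0,0.3])

```text
clock: 50.5
position: [0.5395, 0.1252, 0.1322]
ee_rot: [-0.0, 0.078, 0.997, 0.0]
contact_force: [0.1, -0.2, -3.2]
width: 0.0512
gripper_force: 87.0
```

```bash
python3 r.py
```

```text
50.5 My' 0.062 F [ 0.1 -0.2 -3.2] eff [-4.3343e+01 -2.2520e+01 -3.5000e-02] qd [-0.003  0.002 -0.003]
```

Request:
jog_arm(deltas=[0,0,0,0,0,0,0.3])

```text
clock: 50.6
position: [0.5394, 0.1252, 0.1323]
ee_rot: [-0.0, 0.078, 0.997, 0.0]
contact_force: [-0.5, 0.1, -2.8]
width: 0.0514
gripper_force: 87.0
```

```bash
python3 r.py
```

```text
50.6 My' 0.031 F [-0.5  0.1 -2.8] eff [-4.3319e+01 -2.2514e+01 -3.6000e-02] qd [-0.003  0.002 -0.   ]
```

Request:
jog_arm(deltas=[0,0,0,0,0,0,0.3])

```text
clock: 50.7
position: [0.5394, 0.1252, 0.1323]
ee_rot: [-0.0, 0.078, 0.997, 0.0]
contact_force: [-0.9, 0.1, -2.7]
width: 0.0512
gripper_force: 87.0
```

```bash
python3 r.py
```

```text
50.7 My' 0.023 F [-0.9  0.1 -2.7] eff [-4.3316e+01 -2.2511e+01 -3.6000e-02] qd [-0.    -0.     0.002]
```

The middle case now shows a clean shift: My is about +0.04 Nm and joint 5 torque is -0.036, against ±0.005 for the others. The ball has gone to the far end, so the middle case is the rattling one. I carry it to the mat.

Request:
jog_arm(deltas=[0,0,0,1,-5,8,0.3,0,0,0,4,-20,15,0.3,0,0,0,8,-45,20,0.3,0,0,0,14,-78,20,0.3,0,0,0,21,-113,20,0.3,0,0,0,27,-148,20,0.3,0,0,0,33,-183,20,0.3,0,0,0,40,-218,20,0.3,0,0,0,46,-253,20,0.3,0,0,0,52,-288,20,0.3,0,0,0,59,-323,20,0.3,0,0,0,65,-355,20,0.3,0,0,0,69,-380,15,0.3,0,0,0,72,-397,8,0.3,0,0,0,73,-404,3,0.3,0,0,0,74,-406,0,0.3,0,0,0,74,-406,0,0.3,0,0,0,74,-406,0,0.3,0,0,0,74,-406,0,0.3,0,0,0,74,-406,0,0.3])

```text
clock: 52.7
position: [0.6136, -0.2799, 0.1328]
ee_rot: [0.0, 0.077, 0.997, -0.0]
contact_force: [-0.0, -0.1, -3.0]
width: 0.0511
gripper_force: 86.8
```

Request:
jog_arm(deltas=[0,0,0,0,0,0,0.3,0,0,0,0,0,0,0.3,0,0,0,0,0,0,0.3,0,0,0,0,0,0,0.3,0,0,0,0,0,0,0.3,0,0,0,0,0,0,0.3,0,0,0,0,0,0,0.3,0,0,0,0,0,0,0.3])

```text
clock: 53.5
position: [0.6134, -0.2808, 0.1323]
ee_rot: [0.0, 0.078, 0.997, 0.0]
contact_force: [-0.4, 0.3, -3.5]
width: 0.0509
gripper_force: 86.8
```

```bash
python3 r.py
```

```text
53.5 My' 0.042 F [-0.4  0.3 -3.5] eff [-5.4858e+01 -2.4210e+01 -3.7000e-02] qd [0.    0.001 0.002]
```

The case is held still over the mat, level, with its underside about 0.11 m up and the ball's shift still showing in the torque.

```bash
python3 -c "
from rig import manip
print(manip.sign_off())"
```

```text
the job is handed in; nothing more can be done
None
```

I handed the job in at 53.5 s holding the middle case level over the centre of the blue mat, underside about 110 mm up: it is the one that rattles, but its weight shift only showed when I re-rocked it harder, and with the camera calls used up (running out also lost one set of its readings), the last put-back of the left and right cases was not checked by picture.

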